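Two coasters from the spring dispenser into the table caddy

TASK

Get two coasters ready for the next table: gently slide the wooden caddy squarely up against the front of the coaster dispenser, under its mouth, then press a fingertip on the top coaster, just firmly enough to carry it along, and slide it out over the front edge so that it drops into the caddy; do the same with the next one. Pressed too hard, the sprung stack sinks and the coaster jams. Take just these two, one at a time, leave the caddy up against the dispenser and disturb nothing else on the tray.

Things in the scene. Friction and masses are not known exactly. Their poses are not given: they have to be found in the camera images.
- dispenser: fixed dark steel coaster dispenser, 103 x 103 mm, 133 mm high; origin under its centre, mouth facing its own -x. A spring holds the stack up against lips (underside 130 mm up, 77 mm apart) along the rear 58 mm of the sides. Keep a press of 7 to 9 N in one steady pull: with less the finger slips; with more (9 to 13 N, it differs) the stack sinks and the coaster jams on the front plate
- mouth (a point): middle of the front plate's top edge, 51.5 mm in front of the dispenser's axis, 125 mm up: 5 mm below the lips, so that one coaster passes over it and the one below is held back
- coaster_1: top coaster: 92 x 92 mm, cork, edge 3.5 mm thick, raised green ceramic face 72 x 72 mm with a white ring, 5 mm above its underside; 130 g. Origin at the centre of its underside, axes as the dispenser's. Back and sides are walled in, so only the face can be reached. Drawn out 60 mm it leaves the lips, tips and drops
- coaster_2: the coaster just below, the same with a blue face; the spring lifts it to the lips when the first has gone; origin at the centre of its underside
- coaster_3: the third coaster (green face), which must stay in the dispenser; origin at the centre of its underside
- caddy: loose open wooden caddy, 170 (its x) x 144 (y) x 55 mm high, walls 8 mm, floor 6 mm, about 0.45 kg; origin under its centre. It stands in front of the dispenser with one of its 144 mm wide end walls towards it; when up against it, its centre is 136.5 mm in front of the dispenser's axis
- sugar_shaker: glass sugar shaker with metal top, 44 mm wide, 90 mm high, stands beyond the dispenser; leave alone
- cream_pot: white stoneware pot, 68 mm wide, 66 mm high, stands beyond the dispenser; leave alone
- cake_fork_a: cake fork lying on the tray, 144 mm long; leave alone
- cake_fork_b: second cake fork beside the first; leave alone

How it is judged:
By the outcome, as a careful person would: the job done as asked, in the order asked, and still so for the second after the job is handed in, with the robot touching nothing.
It also fails if it takes over 62 s, if anything falls off the work surface, if the arm or the gripper's body presses on something with over 40 N, if the wrist force passes 120 N, or if a joint passes its speed limit or range.

ROBOT

A 7-joint arm with a two-finger parallel gripper is mounted at the origin on a cart in front of the work surface, level with it; the furniture and walls round the work are solid. World frame = base frame: x ahead of the robot, y to its left, z up, the work surface at z = 0. Lengths are in m, angles in rad, forces in N, time in s.
With the tool pointing down it reaches from about 0.35 to 0.775 m from the base axis. Payload 3.1 kg.
Tool frame: the origin (TCP) lies at the very end of the fingers, on their centre line; the grasp point (between the pads) lies r.tcp_to_grasp behind it (r.tcp_to_grasp is the distance from the TCP to the grasp point, in m); z points along the fingers, y is the line along which they close (so a half turn about z gives the same grasp; the last joint's range is limited). The gripper opens to 85 mm and grips with 20 to 120 N. Pads are 22 mm wide; open, the fingers measure 114 mm over their backs; the gripper's body (76 mm by 85 mm) begins 54 mm behind the grasp point. The pads swing forward as they close: fully open they stand 13 mm farther back than shut.
Start: joints at [1.236, 0.311, 0.014, 1.512, -0.004, 1.319, -0.027], TCP at [0.159, -0.527, 0.231] pointing down, gripper open.
Joint ranges: [-2.7, 2.7], [-0.3, 1.91], [-1.27, 1.3], [0.12, 2.57], [-1.44, 4.58], [0.2, 2.03], [-3.05, 3.05]. Speed limits (rad/s): [2.79, 2.79, 3.14, 3.14, 3.14, 3.14, 3.14].

INTERFACE

Orientations are given as a unit quaternion [w, x, y, z].
In Python, from rig import r gives the robot as it stands.
- The arm moves only by the shell command python3 -m pendant 'ROWS'. ROWS is a JSON object whose one key "moves" holds a list of rows, each an object of numbers: "tx", "ty", "tz": the shift along the tool's x, y, z in units of 30 mm (1.0 is 30 mm); "rx", "ry", "rz": the turn, a rotation vector about the tool's x, y, z in rad; "gripper": the opening, from 0 (shut) to 1 (fully open). A call has 1 to 20 rows; each row is the pose to reach, as a shift and turn from the pose commanded when the call began, along the tool's axes at that moment; what a row does not reach only later rows make up. A row lasts 1/12 s, in which the tool goes at most 41.7 mm and 7.16 degrees, less where a joint would pass 70% of its speed; a pose out of reach is approached as far as the arm can. A call with a gripper value outside its range is refused whole. The fingers move at their own pace and stop on an object; the grip force is fixed at half the most. Time passes only in rows, so rows that repeat a pose let the fingers close. It gives the time, the measured TCP pose, the force, the opening and the grip force at its end, in the units of the state.
- r.get_obs(): the state, without advancing time (a new reading comes with each control period).
- r.get_image(name): name is "side" or "top" or "wrist"; returns the picture (480x640x3 uint8, red, green, blue); there is no depth.
- r.get_calibration(name): a dict with "mtx" (3x3 intrinsics, pixels), "rvec" (rotation vector, rad) and "tvec" (3), from world to camera coordinates, as OpenCV has them. Camera axes: x right, y down, z forward; pixel columns grow to the right and rows downward; lengths in m; the calibration is good to about 2 mm. A picture is of the moment at which its call begins: read the wrist's pose just before it. get_calibration takes no time and is no camera call; for the wrist camera it gives the pose at the moment of the call.
- r.finish_job(): hands the job in; it is judged then, once.
Trained networks look in the newest picture that a camera, given by its name, has taken for a name from the list of things; names that differ only in an ending like _2 or _b are one class to them, and where a whole thing is asked for, a point or a joint stands for the part that bears it (a point fixed in the world has none). Each returns a list of dicts, best first, with "score" (0 to 1); they miss things now and then, are a little off and sometimes report something else, mostly with a low value. They report only what shows in the picture. A call takes as long as a camera call.
- r.recognise(camera, name): "location" ([column, row] in pixels, amid what is visible of it).
- r.masks_of(camera, name): "mask" (480x640 bool, what is visible of it) and "location" ([column, row] in pixels, amid what is visible of it).
- r.pinpoint(camera, name): "location" ([column, row] in pixels: a listed point, or the origin of a listed thing).
The state is a dict: "t": time; "joint_pos": joint angles; "qd": joint speeds; "tau": joint torques, N m; "ee_pos": TCP position; "tool_rot": TCP orientation; "wrist_force": force on the tool from outside, world axes, zero at the start; "wrist_torque": the same for the moment, N m; "opening": opening from 0.0 (shut) to 1.0 (fully open); "finger_force": force on a finger pad.
Only numpy, scipy, OpenCV 4.12 (cv2) and the standard library are available. Lean on these libraries where they do the work, as an engineer would, in place of code of your own. Each camera call takes 0.05 s, during which the arm holds its last target. There are 200 camera calls.

## Working session

There is one attempt and no reset: what is moved stays moved. The work goes in short steps, Python scripts to look and compute and a shell command to move; the robot and the scene stay as the last step left them, time stands still between calls to the robot, and variables do not carry over. Pictures are saved under pics/ and viewed, at most 10 in all, crops included, and the job is handed in when it is done.

```bash
ls; mkdir -p pics; python3 - <<'E'
from rig import r
import cv2,numpy as np
o=r.get_obs()
for k,v in o.items(): print(k,np.round(v,4))
print(r.tcp_to_grasp)
for c in ['side','top']:
    im=r.get_image(c); cv2.imwrite(f'pics/{c}0.png',im[:,:,::-1])
    k=r.get_calibration(c); print(c,{a:np.round(b,3).tolist() for a,b in k.items()})
    for n in ['mouth','dispenser','caddy','coaster_1','sugar_shaker','cream_pot','cake_fork_a']:
        print(c,n,[(np.round(d['location']).tolist(),round(d['score'],2)) for d in r.pinpoint(c,n)][:3])
E
```

```text
pics
t 0.0
joint_pos [ 1.2363  0.3117  0.014   1.5131 -0.0044  1.3192 -0.0272]
qd [-0.0013  0.0002 -0.0017 -0.0001  0.      0.0004 -0.0005]
tau [-3.00000e-04 -3.79917e+01  1.45800e-01 -2.30588e+01  1.21000e-02
  1.39000e-02  0.00000e+00]
ee_pos [ 0.1586 -0.5259  0.2302]
tool_rot [-1.200e-03  9.893e-01  1.459e-01 -2.000e-04]
wrist_force [-0.4592 -0.0104 -0.0427]
wrist_torque [ 0.0103 -0.0232  0.0259]
finger_force 0.0
opening 1.0027
0.0187
side {'mtx': [[499.985, 0.0, 319.863], [0.0, 499.985, 245.639], [0.0, 0.0, 1.0]], 'rvec': [0.564, -2.572, 1.315], 'tvec': [0.537, 0.252, 0.845]}
side mouth [([375.0, 190.0], 0.91)]
side dispenser [([371.0, 223.0], 0.69)]
side caddy [([376.0, 286.0], 0.84)]
side coaster_1 [([379.0, 181.0], 0.62), ([374.0, 180.0], 0.48)]
side sugar_shaker [([281.0, 236.0], 0.97)]
side cream_pot [([312.0, 212.0], 0.57)]
side cake_fork_a [([347.0, 383.0], 0.73), ([326.0, 402.0], 0.61)]
top {'mtx': [[528.158, 0.0, 317.574], [0.0, 528.158, 235.975], [0.0, 0.0, 1.0]], 'rvec': [2.195, -2.182, 0.144], 'tvec': [-0.071, 0.614, 1.055]}
top mouth [([421.0, 258.0], 0.95)]
top dispenser [([433.0, 250.0], 0.91)]
top caddy [([323.0, 292.0], 0.7)]
top coaster_1 [([447.0, 242.0], 0.66)]
top sugar_shaker [([357.0, 159.0], 0.75)]
top cream_pot [([424.0, 176.0], 0.91)]
top cake_fork_a [([192.0, 311.0], 0.91), ([173.0, 302.0], 0.65)]
```

View pics/top0.png

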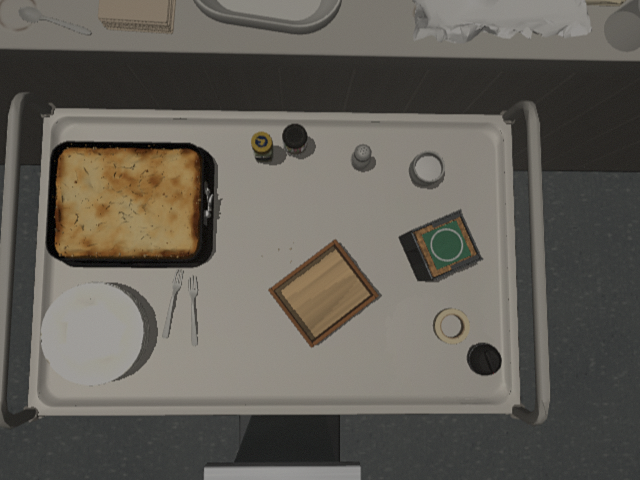

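View pics/side0.png

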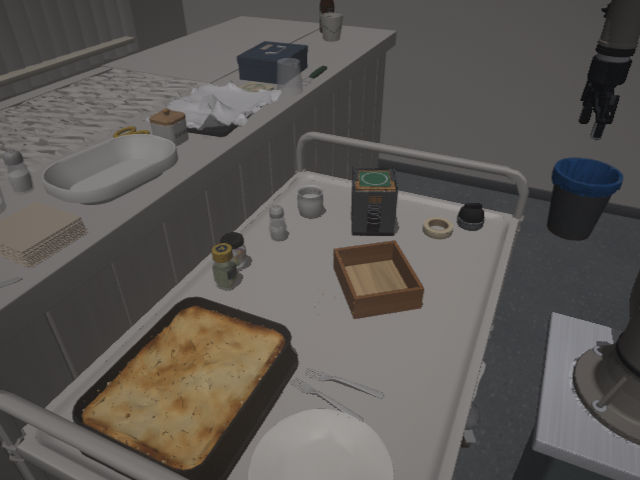

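The top view shows the dispenser (about 440,245) with its green coaster, mouth facing image left/down-left, and the caddy at (325,293), roughly aligned. The tape ring (451,325), a black pot (485,358) and the forks (193,305) sit apart. In the side view the dispenser is at (373,200) and the caddy at (377,277). Next I fit box silhouettes to the masks.

```bash
cat > h.py <<'E'
from rig import r
import numpy as np, cv2
from scipy.optimize import minimize
DIM={'dispenser':(.103,.103,.133),'caddy':(.170,.144,.055)}
def corners(p,d):
    c,s=np.cos(p[2]),np.sin(p[2]); R=np.array([[c,-s],[s,c]])
    xy=np.array([[a*d[0]/2,b*d[1]/2] for a in(-1,1) for b in(-1,1)])@R.T+p[:2]
    return np.array([[*q,z] for q in xy for z in(0,d[2])])
def proj(P,k): return cv2.projectPoints(np.asarray(P,float).reshape(-1,3),k['rvec'],k['tvec'],k['mtx'],None)[0].reshape(-1,2)
def ray(px,k,z):
    R=cv2.Rodrigues(np.array(k['rvec'],float))[0]; t=np.ravel(k['tvec']); C=-R.T@t
    d=R.T@np.linalg.solve(k['mtx'],[px[0],px[1],1]); return C+d*(z-C[2])/d[2]
def look(cams,name):
    out=[]
    for c in cams:
        r.get_image(c); k=r.get_calibration(c); m=r.masks_of(c,name)
        if m: out.append((m[0]['mask'],k)); print(c,name,'score',round(m[0]['score'],2),m[0]['mask'].sum())
    return out
def fit(obs,d,p0):
    S=16
    def cost(p):
        e=0
        for m,k in obs:
            h=cv2.convexHull(proj(corners(p,d),k).astype(np.float32))
            im=np.zeros((480*4,640*4),np.uint8)
            cv2.fillConvexPoly(im,np.round((h+.5)*4*S).astype(np.int32),1,shift=4)
            im=cv2.resize(im.astype(np.float32),(640,480),interpolation=cv2.INTER_AREA)
            e+=np.abs(im-m).sum()/m.sum()
        return e/len(obs)
    best=min((minimize(cost,p0,method='Nelder-Mead',options=dict(initial_simplex=np.array(p0)+np.array([[0,0,0],[s*.02,0,0],[0,s*.02,0],[0,0,s*.15]]),xatol=2e-5,fatol=1e-5)) for s in(1,-1,.3)),key=lambda q:q.fun)
    return best.x,best.fun
E
python3 - <<'E'
from h import *
for n in DIM:
    o=look(['top','side'],n)
    k=o[0][1]; ys,xs=np.nonzero(o[0][0]); q=ray((xs.mean(),ys.mean()),k,DIM[n][2]*.7)
    p0=[q[0],q[1],{'dispenser':-.4,'caddy':-.6}[n]]
    if n=='dispenser': # yaw guess
        pass
    for ob,l in((o,'both'),(o[:1],'top'),(o[1:],'side')):
        p,f=fit(ob,DIM[n],p0); print(n,l,np.round(p,4),np.degrees(p[2]).round(1),round(f,3))
kt=r.get_calibration('top'); print('face top',[np.round(ray(d['location'],kt,.13),4) for d in r.recognise('top','coaster_1')], 'mouth',[np.round(ray(d['location'],kt,.125),4) for d in r.pinpoint('top','mouth')])
im=r.get_image('top').astype(int); g=(im[...,1]>im[...,0]+25)&(im[...,1]>im[...,2]+8)
g=g.astype(np.uint8); cnt=max(cv2.findContours(g,cv2.RETR_EXTERNAL,2)[0],key=cv2.contourArea)
b=cv2.minAreaRect(cnt); print(b)
P=np.array([ray(x,kt,.1305) for x in cv2.boxPoints(b)]); print(P.round(4),P.mean(0).round(4))
E
```

```text
top dispenser score 0.61 1340
side dispenser score 0.73 2214
dispenser both [ 0.5915 -0.3057 -1.1686] -67.0 1.115
dispenser top [ 0.5915 -0.3055 -1.1699] -67.0 1.824
dispenser side [ 0.5918 -0.3084  0.3958] 22.7 0.388
top caddy score 0.91 6174
side caddy score 0.59 5259
caddy both [ 0.4998 -0.0783 -0.9211] -52.8 0.026
caddy top [ 0.4997 -0.0779 -0.9167] -52.5 0.018
caddy side [ 0.5006 -0.0801 -0.9207] -52.8 0.027
face top [array([ 0.593 , -0.3063,  0.13  ])] mouth [array([ 0.5678, -0.2645,  0.125 ])]
((446.0901794433594, 244.4918212890625), (37.1616325378418, 36.53176498413086), 66.37062072753906)
[[ 0.6081 -0.2604  0.1305]
 [ 0.6364 -0.3245  0.1305]
 [ 0.5722 -0.3514  0.1305]
 [ 0.5444 -0.2875  0.1305]] [ 0.5903 -0.306   0.1305]
```

```bash
python3 - <<'E'
from h import *
def hull(m):
    m=m.astype(np.uint8); n,l,st,_=cv2.connectedComponentsWithStats(m)
    pts=np.vstack([np.argwhere(l==i)[:,::-1] for i in range(1,n) if st[i,4]>60])
    return cv2.fillConvexPoly(np.zeros(m.shape,np.uint8),cv2.convexHull(pts.astype(np.int32)),1).astype(bool)
o=look(['top','side'],'dispenser')
c=[]
for (m,k),cam in zip(o,['top','side']):
    r.get_image(cam)
    mm=r.masks_of(cam,'coaster_1')
    u=m.copy(); 
    for d in mm:
        if d['score']>.4: u|=d['mask']
    c.append((hull(u),k))
for ob,l in((c,'both'),(c[:1],'top'),(c[1:],'side')):
    p,f=fit(ob,DIM['dispenser'],[.5905,-.306,-1.15]); print(l,np.round(p,4),np.degrees(p[2]).round(1),round(f,3))
p,f=fit(c,DIM['dispenser'],[.5905,-.306,-1.15])
im=[]
for cam,(m,k) in zip(['top','side'],c):
    a=r.get_image(cam)[:,:,::-1].copy()
    for q,n in((p,'dispenser'),([.4998,-.0783,-.921],'caddy')):
        h=proj(corners(q,DIM[n]),k)
        for i,j in((1,3),(3,7),(7,5),(5,1),(0,1),(2,3),(4,5),(6,7),(0,2),(2,6),(6,4),(4,0)): cv2.line(a,tuple(np.round(h[i]*16).astype(int)),tuple(np.round(h[j]*16).astype(int)),(0,0,255),1,cv2.LINE_AA,4)
    a=a[195:355,255:495] if cam=='top' else a[155:325,300:540]
    im.append(cv2.resize(a,(720,480))[:,:]) 
cv2.imwrite('pics/fit.png',cv2.resize(np.hstack(im),(800,300)))
cv2.imwrite('pics/fitt.png',im[0])
E
```

```text
top dispenser score 0.7 1498
side dispenser score 0.86 2132
both [ 0.5914 -0.3066 -1.1658] -66.8 0.034
top [ 0.5916 -0.3056 -1.1707] -67.1 0.032
side [ 0.5918 -0.3091 -1.1664] -66.8 0.023
```

View pics/fit.png

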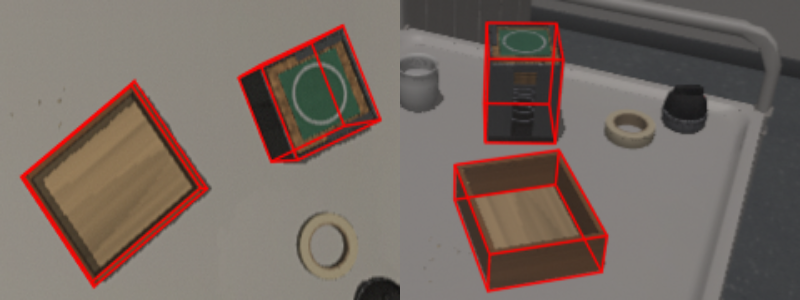

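The overlay matches both boxes. Dispenser is at (0.591,-0.306), yaw -66.9°; caddy at (0.500,-0.078), yaw -52.8°. Plan: grip the caddy's rear wall from above and slide it in.

```bash
cat >> h.py <<'E'
from scipy.spatial.transform import Rotation as Ro
D=np.array([.5914,-.3065]); YD=np.radians(-66.9)
UX=np.array([np.cos(YD),np.sin(YD)]); UY=np.array([-UX[1],UX[0]])
def dpt(a,b): return D+a*UX+b*UY
def to(xyz,yaw_y=None):
    "tool-frame shift in units + rz to put TCP at xyz with tool y at yaw_y (deg)"
    o=r.get_obs(); q=np.array(o['tool_rot']); R=Ro.from_quat(q[[1,2,3,0]]).as_matrix()
    s=R.T@(np.array(xyz)-o['ee_pos'])/.03
    ya=np.degrees(np.arctan2(R[1,1],R[0,1])); print('at',np.round(o['ee_pos'],4),'tooly',ya.round(1),'tilt',np.degrees(np.arccos(-R[2,2])).round(2),'F',np.round(o['wrist_force'],1),'t',round(o['t'],2))
    print('shift',np.round(s,3),'rz',None if yaw_y is None else round(-np.radians(yaw_y-ya),3), 'dir of UX in tool',np.round(R.T@[*UX,0],4))
E
python3 -c "
from h import *
c=np.array([.4998,-.0781]);a=np.radians(-52.7)
w=c-.081*np.array([np.cos(a),np.sin(a)]);print(w)
to([*w,.15],-52.7)"
```

```text
[ 0.45071494 -0.01366665]
at [ 0.1588 -0.5266  0.2313] tooly -73.2 tilt 0.0 F [ 0.  -0.   0.4] t 1.85
shift [ 14.253 -13.561   2.709] rz -0.358 dir of UX in tool [1.101e-01 9.939e-01 1.000e-04]
```

```bash
python3 -m pendant '{"moves":[{"tx":14.25,"ty":-13.56,"tz":2.71,"rz":-0.358,"gripper":1},{"tx":14.25,"ty":-13.56,"tz":2.71,"rz":-0.358,"gripper":1},{"tx":14.25,"ty":-13.56,"tz":2.71,"rz":-0.358,"gripper":1},{"tx":14.25,"ty":-13.56,"tz":2.71,"rz":-0.358,"gripper":1},{"tx":14.25,"ty":-13.56,"tz":2.71,"rz":-0.358,"gripper":1},{"tx":14.25,"ty":-13.56,"tz":2.71,"rz":-0.358,"gripper":1},{"tx":14.25,"ty":-13.56,"tz":2.71,"rz":-0.358,"gripper":1},{"tx":14.25,"ty":-13.56,"tz":2.71,"rz":-0.358,"gripper":1},{"tx":14.25,"ty":-13.56,"tz":2.71,"rz":-0.358,"gripper":1},{"tx":14.25,"ty":-13.56,"tz":2.71,"rz":-0.358,"gripper":1},{"tx":14.25,"ty":-13.56,"tz":2.71,"rz":-0.358,"gripper":1},{"tx":14.25,"ty":-13.56,"tz":2.71,"rz":-0.358,"gripper":1},{"tx":14.25,"ty":-13.56,"tz":2.71,"rz":-0.358,"gripper":1},{"tx":14.25,"ty":-13.56,"tz":2.71,"rz":-0.358,"gripper":1},{"tx":14.25,"ty":-13.56,"tz":2.71,"rz":-0.358,"gripper":1},{"tx":14.25,"ty":-13.56,"tz":2.71,"rz":-0.358,"gripper":1},{"tx":14.25,"ty":-13.56,"tz":2.71,"rz":-0.358,"gripper":1},{"tx":14.25,"ty":-13.56,"tz":2.71,"rz":-0.358,"gripper":1},{"tx":14.25,"ty":-13.56,"tz":2.71,"rz":-0.358,"gripper":1},{"tx":14.25,"ty":-13.56,"tz":2.71,"rz":-0.358,"gripper":1}]}'
python3 -c "
from h import *
to([.4507,-.0137,.021],-52.7)"
```

```text
at [ 0.1588 -0.5266  0.2313] tooly -73.2 tilt 0.0 F [ 0.  -0.   0.4] t 1.85
shift [ 14.252 -13.561   7.009] rz -0.358 dir of UX in tool [1.101e-01 9.939e-01 1.000e-04]invalid input
```

```bash
python3 -m pendant '{"moves":[{"tx":1.0,"ty":-0.95,"tz":0.2,"rx":0,"ry":0,"rz":-0.03,"gripper":1.0}]}'; python3 -m pendant --help | head -20
```

```text
t: 1.93
ee_pos: [0.173, -0.4977, 0.2257]
tool_rot: [0.004, 0.988, 0.155, -0.003]
wrist_force: [-0.5, -1.6, -0.0]
opening: 0.995
finger_force: 0.0invalid input: not JSON, or not a number
```

```bash
python3 -m pendant '{"moves":[{"tx":13.25,"ty":-12.6,"tz":2.5,"rx":0,"ry":0,"rz":-0.328,"gripper":1.0},{"tx":13.25,"ty":-12.6,"tz":2.5,"rx":0,"ry":0,"rz":-0.328,"gripper":1.0}]}'; python3 -c "
from h import *
to([.4507,-.0137,.15],-52.7)"
```

```text
t: 2.1
ee_pos: [0.2182, -0.4169, 0.2137]
tool_rot: [0.0, 0.959, 0.284, 0.0]
wrist_force: [1.1, 0.2, -0.1]
opening: 1.001
finger_force: 0.0
at [ 0.2182 -0.4169  0.2137] tooly -57.0 tilt 0.02 F [ 1.1  0.2 -0.1] t 2.1
shift [13.823 -7.039  2.123] rz -0.074 dir of UX in tool [-1.728e-01  9.850e-01  3.000e-04]
```

```bash
python3 -m pendant '{"moves":[{"tx":13.82,"ty":-7.04,"tz":2.12,"rx":0,"ry":0,"rz":-0.074,"gripper":1.0},{"tx":13.82,"ty":-7.04,"tz":2.12,"rx":0,"ry":0,"rz":-0.074,"gripper":1.0},{"tx":13.82,"ty":-7.04,"tz":2.12,"rx":0,"ry":0,"rz":-0.074,"gripper":1.0},{"tx":13.82,"ty":-7.04,"tz":2.12,"rx":0,"ry":0,"rz":-0.074,"gripper":1.0},{"tx":13.82,"ty":-7.04,"tz":2.12,"rx":0,"ry":0,"rz":-0.074,"gripper":1.0},{"tx":13.82,"ty":-7.04,"tz":2.12,"rx":0,"ry":0,"rz":-0.074,"gripper":1.0},{"tx":13.82,"ty":-7.04,"tz":2.12,"rx":0,"ry":0,"rz":-0.074,"gripper":1.0},{"tx":13.82,"ty":-7.04,"tz":2.12,"rx":0,"ry":0,"rz":-0.074,"gripper":1.0},{"tx":13.82,"ty":-7.04,"tz":2.12,"rx":0,"ry":0,"rz":-0.074,"gripper":1.0},{"tx":13.82,"ty":-7.04,"tz":2.12,"rx":0,"ry":0,"rz":-0.074,"gripper":1.0},{"tx":13.82,"ty":-7.04,"tz":2.12,"rx":0,"ry":0,"rz":-0.074,"gripper":1.0},{"tx":13.82,"ty":-7.04,"tz":2.12,"rx":0,"ry":0,"rz":-0.074,"gripper":1.0},{"tx":13.82,"ty":-7.04,"tz":2.12,"rx":0,"ry":0,"rz":-0.074,"gripper":1.0}]}'; python3 -c "
from h import *
to([.4507,-.0137,.021],-52.7)"
```

```text
t: 3.18
ee_pos: [0.4531, -0.0107, 0.1504]
tool_rot: [-0.001, 0.947, 0.322, 0.001]
wrist_force: [-1.0, -0.3, -0.1]
opening: 0.996
finger_force: 0.0
at [ 0.4531 -0.0107  0.1504] tooly -52.5 tilt 0.18 F [-1.  -0.3 -0.1] t 3.18
shift [-0.137  0.038  4.313] rz 0.004 dir of UX in tool [-0.2495  0.9684 -0.0024]
```

```bash
python3 -m pendant '{"moves":[{"tx":-0.1,"ty":0.04,"tz":1.0,"rx":0,"ry":0,"rz":0,"gripper":1.0},{"tx":-0.1,"ty":0.04,"tz":2.0,"rx":0,"ry":0,"rz":0,"gripper":1.0},{"tx":-0.1,"ty":0.04,"tz":3.0,"rx":0,"ry":0,"rz":0,"gripper":1.0},{"tx":-0.1,"ty":0.04,"tz":3.8,"rx":0,"ry":0,"rz":0,"gripper":1.0},{"tx":-0.1,"ty":0.04,"tz":4.3,"rx":0,"ry":0,"rz":0,"gripper":1.0},{"tx":-0.1,"ty":0.04,"tz":4.3,"rx":0,"ry":0,"rz":0,"gripper":1.0}]}'; python3 -c "
from h import *
to([.4507,-.0137,.021],-52.7)
import cv2
cv2.imwrite('pics/w.png',r.get_image('side')[150:330,290:530,::-1])"
```

```text
t: 3.68
ee_pos: [0.4465, -0.0203, 0.0185]
tool_rot: [-0.001, 0.949, 0.317, -0.004]
wrist_force: [0.4, 0.0, 0.6]
opening: 0.998
finger_force: 0.0
at [ 0.4465 -0.0203  0.0185] tooly -53.1 tilt 0.45 F [0.4 0.  0.6] t 3.68
shift [ 0.245 -0.093 -0.083] rz -0.006 dir of UX in tool [-0.2391  0.971  -0.0024]
```

View pics/w.png

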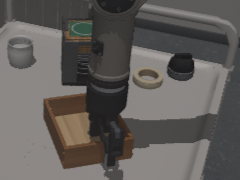

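The fingers straddle the rear wall (crop ~115,150). I centre and close.

```bash
python3 -m pendant '{"moves":[{"tx":0.24,"ty":-0.09,"tz":-0.08,"rx":0,"ry":0,"rz":0,"gripper":1.0},{"tx":0.24,"ty":-0.09,"tz":-0.08,"rx":0,"ry":0,"rz":0,"gripper":0.5},{"tx":0.24,"ty":-0.09,"tz":-0.08,"rx":0,"ry":0,"rz":0,"gripper":0.3},{"tx":0.24,"ty":-0.09,"tz":-0.08,"rx":0,"ry":0,"rz":0,"gripper":0.15},{"tx":0.24,"ty":-0.09,"tz":-0.08,"rx":0,"ry":0,"rz":0,"gripper":0.0},{"tx":0.24,"ty":-0.09,"tz":-0.08,"rx":0,"ry":0,"rz":0,"gripper":0.0},{"tx":0.24,"ty":-0.09,"tz":-0.08,"rx":0,"ry":0,"rz":0,"gripper":0.0},{"tx":0.24,"ty":-0.09,"tz":-0.08,"rx":0,"ry":0,"rz":0,"gripper":0.0}]}'; python3 -c "
from h import *
w=dpt(-.1365-.081,0)
to([.4507,-.0137,.021],-52.7)
o=look(['top','side'],'caddy');print(fit(o,DIM['caddy'],[.4998,-.0781,-.92]));print(w)
to([*w,.021],-66.9)"
```

```text
t: 4.4
ee_pos: [0.4546, -0.012, 0.0241]
tool_rot: [0.0, 0.948, 0.318, 0.0]
wrist_force: [-0.5, -0.1, 2.7]
opening: 0.085
finger_force: 59.2
at [ 0.4546 -0.012   0.0241] tooly -52.9 tilt 0.04 F [-0.5 -0.1  2.7] t 4.4
shift [-0.136 -0.033  0.103] rz -0.004 dir of UX in tool [-2.415e-01  9.704e-01  5.000e-04]
top caddy score 0.88 4778
(array([ 0.50027721, -0.0778434 , -0.92006844]), np.float64(0.31171515278359146))
[ 0.50606668 -0.10643882]
at [ 0.4545 -0.0121  0.0241] tooly -52.9 tilt 0.03 F [0.4 0.2 2.8] t 4.6
shift [-0.526  3.546  0.105] rz 0.244 dir of UX in tool [-2.414e-01  9.704e-01  5.000e-04]
```

```bash
python3 -c "
from h import *
to([*dpt(-.2295,.004),.0241],-66.9)"
```

```text
at [ 0.4545 -0.0121  0.0241] tooly -52.9 tilt 0.03 F [0.4 0.2 2.8] t 4.6
shift [-3.00e-01  3.19e+00  1.00e-03] rz 0.244 dir of UX in tool [-2.414e-01  9.704e-01  5.000e-04]
```

```bash
python3 -m pendant '{"moves":[{"tx":-0.02,"ty":0.2,"tz":0,"rx":0,"ry":0,"rz":0.015,"gripper":0},{"tx":-0.04,"ty":0.4,"tz":0,"rx":0,"ry":0,"rz":0.03,"gripper":0},{"tx":-0.06,"ty":0.6,"tz":0,"rx":0,"ry":0,"rz":0.045,"gripper":0},{"tx":-0.08,"ty":0.8,"tz":0,"rx":0,"ry":0,"rz":0.06,"gripper":0},{"tx":-0.1,"ty":1.0,"tz":0,"rx":0,"ry":0,"rz":0.08,"gripper":0},{"tx":-0.12,"ty":1.2,"tz":0,"rx":0,"ry":0,"rz":0.1,"gripper":0},{"tx":-0.14,"ty":1.4,"tz":0,"rx":0,"ry":0,"rz":0.12,"gripper":0},{"tx":-0.16,"ty":1.6,"tz":0,"rx":0,"ry":0,"rz":0.14,"gripper":0},{"tx":-0.18,"ty":1.8,"tz":0,"rx":0,"ry":0,"rz":0.16,"gripper":0},{"tx":-0.2,"ty":2.0,"tz":0,"rx":0,"ry":0,"rz":0.18,"gripper":0},{"tx":-0.21,"ty":2.2,"tz":0,"rx":0,"ry":0,"rz":0.2,"gripper":0},{"tx":-0.22,"ty":2.4,"tz":0,"rx":0,"ry":0,"rz":0.215,"gripper":0},{"tx":-0.24,"ty":2.6,"tz":0,"rx":0,"ry":0,"rz":0.23,"gripper":0},{"tx":-0.26,"ty":2.8,"tz":0,"rx":0,"ry":0,"rz":0.24,"gripper":0},{"tx":-0.28,"ty":3.0,"tz":0,"rx":0,"ry":0,"rz":0.244,"gripper":0},{"tx":-0.3,"ty":3.19,"tz":0,"rx":0,"ry":0,"rz":0.244,"gripper":0},{"tx":-0.3,"ty":3.19,"tz":0,"rx":0,"ry":0,"rz":0.244,"gripper":0},{"tx":-0.3,"ty":3.19,"tz":0,"rx":0,"ry":0,"rz":0.244,"gripper":0}]}'; python3 -c "
from h import *
to([*dpt(-.2165,.004),.0241],-66.9)
a=r.get_image('top')[190:350,250:490,::-1]
cv2.imwrite('pics/t2.png',cv2.resize(a,(720,480)))"
```

```text
t: 6.1
ee_pos: [0.5049, -0.0922, 0.0241]
tool_rot: [-0.001, 0.98, 0.2, 0.0]
wrist_force: [-1.4, 3.8, 5.4]
opening: 0.084
finger_force: 59.6
at [ 0.5049 -0.0922  0.0241] tooly -66.9 tilt 0.12 F [-1.4  3.8  5.4] t 6.1
shift [-0.017  0.486 -0.001] rz -0.0 dir of UX in tool [ 4.0e-04  1.0e+00 -1.9e-03]
```

View pics/t2.png

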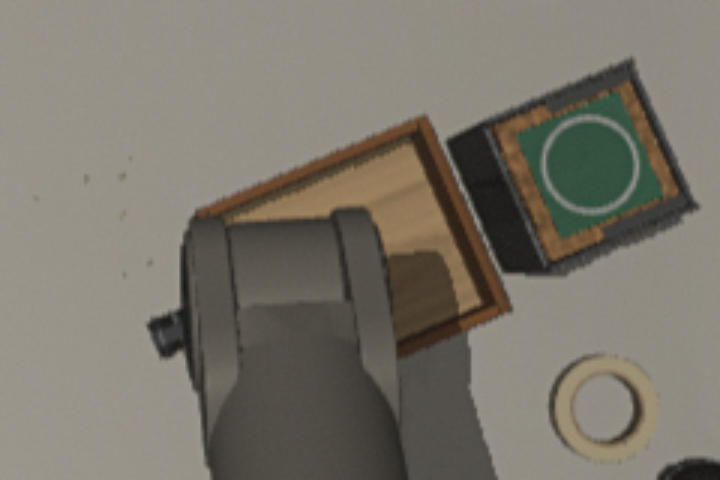

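The caddy is parallel to the dispenser with a gap of about 12 mm (crop 480,200). I close the gap slowly while watching the force.

```bash
python3 -m pendant '{"moves":[{"tx":0,"ty":0.08,"tz":0,"rx":0,"ry":0,"rz":0,"gripper":0},{"tx":0,"ty":0.16,"tz":0,"rx":0,"ry":0,"rz":0,"gripper":0},{"tx":0,"ty":0.24,"tz":0,"rx":0,"ry":0,"rz":0,"gripper":0},{"tx":0,"ty":0.3,"tz":0,"rx":0,"ry":0,"rz":0,"gripper":0},{"tx":0,"ty":0.34,"tz":0,"rx":0,"ry":0,"rz":0,"gripper":0},{"tx":0,"ty":0.38,"tz":0,"rx":0,"ry":0,"rz":0,"gripper":0}]}';for i in 1 ; do python3 -m pendant '{"moves":[{"tx":0,"ty":0.03,"tz":0,"rx":0,"ry":0,"rz":0,"gripper":0},{"tx":0,"ty":0.05,"tz":0,"rx":0,"ry":0,"rz":0,"gripper":0}]}'; done
```

```text
t: 6.65
ee_pos: [0.5087, -0.1007, 0.0241]
tool_rot: [-0.002, 0.98, 0.201, -0.0]
wrist_force: [-2.8, 6.4, 6.6]
opening: 0.08
finger_force: 59.8
t: 6.82
ee_pos: [0.5093, -0.1022, 0.0241]
tool_rot: [-0.002, 0.98, 0.201, -0.0]
wrist_force: [-2.6, 7.1, 7.4]
opening: 0.084
finger_force: 59.8
```

```bash
python3 -m pendant '{"moves":[{"tx":0,"ty":0.03,"tz":-0.02,"rx":0,"ry":0,"rz":0,"gripper":0},{"tx":0,"ty":0.06,"tz":-0.02,"rx":0,"ry":0,"rz":0,"gripper":0}]}'; python3 -m pendant '{"moves":[{"tx":0,"ty":0.03,"tz":0,"rx":0,"ry":0,"rz":0,"gripper":0},{"tx":0,"ty":0.06,"tz":0,"rx":0,"ry":0,"rz":0,"gripper":0}]}';python3 -m pendant '{"moves":[{"tx":0,"ty":0.03,"tz":0,"rx":0,"ry":0,"rz":0,"gripper":0},{"tx":0,"ty":0.06,"tz":0,"rx":0,"ry":0,"rz":0,"gripper":0}]}'
```

```text
t: 6.98
ee_pos: [0.51, -0.1057, 0.0241]
tool_rot: [-0.001, 0.98, 0.2, -0.0]
wrist_force: [-3.0, 5.8, 4.0]
opening: 0.081
finger_force: 59.4
t: 7.15
ee_pos: [0.5099, -0.1057, 0.0241]
tool_rot: [-0.002, 0.98, 0.201, -0.001]
wrist_force: [-4.8, 8.6, 5.9]
opening: 0.081
finger_force: 59.7
t: 7.32
ee_pos: [0.5099, -0.1056, 0.0241]
tool_rot: [-0.003, 0.98, 0.201, -0.002]
wrist_force: [-5.6, 11.1, 7.6]
opening: 0.083
finger_force: 59.9
```

```bash
python3 -m pendant '{"moves":[{"tx":0,"ty":0.04,"tz":0,"rx":0,"ry":0,"rz":0,"gripper":0},{"tx":0,"ty":0.08,"tz":0,"rx":0,"ry":0,"rz":0,"gripper":0},{"tx":0,"ty":0.08,"tz":0,"rx":0,"ry":0,"rz":0,"gripper":0}]}'; python3 -m pendant '{"moves":[{"tx":0,"ty":0,"tz":0,"rx":0,"ry":0,"rz":0,"gripper":0.4},{"tx":0,"ty":0,"tz":0,"rx":0,"ry":0,"rz":0,"gripper":0.5},{"tx":0,"ty":0,"tz":-0.05,"rx":0,"ry":0,"rz":0,"gripper":0.5},{"tx":0,"ty":0,"tz":-1,"rx":0,"ry":0,"rz":0,"gripper":0.5},{"tx":0,"ty":0,"tz":-2,"rx":0,"ry":0,"rz":0,"gripper":0.5},{"tx":0,"ty":0,"tz":-3.3,"rx":0,"ry":0,"rz":0,"gripper":0},{"tx":0,"ty":0,"tz":-4.6,"rx":0,"ry":0,"rz":0,"gripper":0},{"tx":0,"ty":0,"tz":-5.2,"rx":0,"ry":0,"rz":0,"gripper":0},{"tx":0,"ty":0,"tz":-5.2,"rx":0,"ry":0,"rz":0,"gripper":0}]}';python3 -c "
from h import *
to([*dpt(.014,.0),.16],-66.9)
o=look(['side'],'caddy');print(fit(o,DIM['caddy'],[.5379,-.181,-1.167]));
print(dpt(-.1365,0),YD)
a=r.get_image('side')[140:320,280:520,::-1]
cv2.imwrite('pics/s3.png',cv2.resize(a,(720,540)))"
```

```text
t: 7.57
ee_pos: [0.5101, -0.1056, 0.0241]
tool_rot: [-0.005, 0.979, 0.202, -0.002]
wrist_force: [-7.2, 13.6, 10.0]
opening: 0.084
finger_force: 60.2
t: 8.32
ee_pos: [0.5168, -0.1149, 0.1862]
tool_rot: [0.003, 0.98, 0.199, 0.005]
wrist_force: [0.7, 0.6, 1.0]
opening: 0.002
finger_force: 0.0
at [ 0.5168 -0.1149  0.1862] tooly -67.1 tilt 0.7 F [0.7 0.6 1. ] t 8.32
shift [-0.206  7.31   0.931] rz -0.003 dir of UX in tool [0.003  1.     0.0082]
side caddy score 0.92 4076
(array([ 0.538375  , -0.18193047, -1.17030546]), np.float64(0.024227183513248284))
[ 0.53784598 -0.18094437] -1.1676252695842066
```

View pics/s3.png

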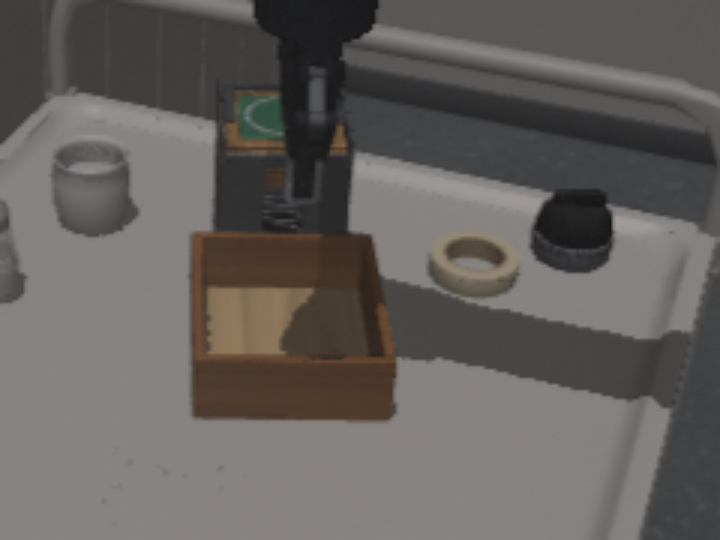

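The caddy stands squarely against the dispenser's front (fit within 1 mm and 0.2°), and nothing else moved. Now I move the closed fingertip over the face.

```bash
python3 -m pendant '{"moves":[{"tx":-0.2,"ty":1.3,"tz":0,"rx":0,"ry":0,"rz":0,"gripper":0},{"tx":-0.2,"ty":2.6,"tz":0.2,"rx":0,"ry":0,"rz":0,"gripper":0},{"tx":-0.2,"ty":3.9,"tz":0.4,"rx":0,"ry":0,"rz":0,"gripper":0},{"tx":-0.2,"ty":5.2,"tz":0.6,"rx":0,"ry":0,"rz":0,"gripper":0},{"tx":-0.2,"ty":6.4,"tz":0.8,"rx":0,"ry":0,"rz":0,"gripper":0},{"tx":-0.2,"ty":7.3,"tz":0.93,"rx":0,"ry":0,"rz":0,"gripper":0},{"tx":-0.2,"ty":7.3,"tz":0.93,"rx":0,"ry":0,"rz":0,"gripper":0},{"tx":-0.2,"ty":7.3,"tz":0.93,"rx":0,"ry":0,"rz":0,"gripper":0},{"tx":-0.2,"ty":7.3,"tz":0.93,"rx":0,"ry":0,"rz":0,"gripper":0}]}';python3 -c "
from h import *
to([*dpt(.014,.0),.138],-66.9)"
```

```text
t: 9.22
ee_pos: [0.5922, -0.3153, 0.1503]
tool_rot: [-0.002, 0.98, 0.2, -0.001]
wrist_force: [0.1, 0.7, -0.1]
opening: 0.003
finger_force: 0.0
at [ 0.5922 -0.3153  0.1503] tooly -66.9 tilt 0.25 F [ 0.1  0.7 -0.1] t 9.22
shift [0.09  0.188 0.409] rz 0.0 dir of UX in tool [-1.e-04  1.e+00 -4.e-03]
```

```bash
python3 -m pendant '{"moves":[{"tx":0.09,"ty":0.19,"tz":0.15,"rx":0,"ry":0,"rz":0,"gripper":0},{"tx":0.09,"ty":0.19,"tz":0.3,"rx":0,"ry":0,"rz":0,"gripper":0},{"tx":0.09,"ty":0.19,"tz":0.4,"rx":0,"ry":0,"rz":0,"gripper":0},{"tx":0.09,"ty":0.19,"tz":0.4,"rx":0,"ry":0,"rz":0,"gripper":0},{"tx":0.09,"ty":0.19,"tz":0.4,"rx":0,"ry":0,"rz":0,"gripper":0},{"tx":0.09,"ty":0.19,"tz":0.4,"rx":0,"ry":0,"rz":0,"gripper":0}]}';python3 -c "
from h import *
to([*dpt(.014,.0),.1315],-66.9)"; python3 -m pendant '{"moves":[{"tx":0,"ty":0,"tz":0.07,"rx":0,"ry":0,"rz":0,"gripper":0},{"tx":0,"ty":0,"tz":0.14,"rx":0,"ry":0,"rz":0,"gripper":0},{"tx":0,"ty":0,"tz":0.14,"rx":0,"ry":0,"rz":0,"gripper":0},{"tx":0,"ty":0,"tz":0.14,"rx":0,"ry":0,"rz":0,"gripper":0}]}'
```

```text
t: 9.72
ee_pos: [0.598, -0.3205, 0.1408]
tool_rot: [0.0, 0.98, 0.2, 0.0]
wrist_force: [-0.3, 0.2, -0.4]
opening: -0.0
finger_force: 0.0
at [ 0.598  -0.3205  0.1408] tooly -66.9 tilt 0.02 F [-0.3  0.2 -0.4] t 9.72
shift [-0.019 -0.048  0.31 ] rz 0.0 dir of UX in tool [-1.e-04  1.e+00  3.e-04]
t: 10.05
ee_pos: [0.5977, -0.3207, 0.1361]
tool_rot: [-0.0, 0.98, 0.2, -0.0]
wrist_force: [0.5, -0.4, -0.5]
opening: 0.001
finger_force: 0.0
```

```bash
python3 -m pendant '{"moves":[{"tx":0,"ty":0,"tz":0.06,"rx":0,"ry":0,"rz":0,"gripper":0},{"tx":0,"ty":0,"tz":0.12,"rx":0,"ry":0,"rz":0,"gripper":0},{"tx":0,"ty":0,"tz":0.12,"rx":0,"ry":0,"rz":0,"gripper":0},{"tx":0,"ty":0,"tz":0.12,"rx":0,"ry":0,"rz":0,"gripper":0}]}'; python3 -m pendant '{"moves":[{"tx":0,"ty":0,"tz":0.03,"rx":0,"ry":0,"rz":0,"gripper":0},{"tx":0,"ty":0,"tz":0.05,"rx":0,"ry":0,"rz":0,"gripper":0},{"tx":0,"ty":0,"tz":0.05,"rx":0,"ry":0,"rz":0,"gripper":0}]}'
```

```text
t: 10.38
ee_pos: [0.5978, -0.3207, 0.1324]
tool_rot: [-0.0, 0.98, 0.2, -0.0]
wrist_force: [-0.1, 0.3, -0.5]
opening: -0.004
finger_force: 0.0
t: 10.63
ee_pos: [0.5981, -0.3208, 0.1318]
tool_rot: [0.0, 0.98, 0.2, 0.0]
wrist_force: [-0.4, 0.5, 3.3]
opening: 0.002
finger_force: 1.2
```

```bash
python3 -m pendant '{"moves":[{"tx":0,"ty":0,"tz":0.03,"rx":0,"ry":0,"rz":0,"gripper":0},{"tx":0,"ty":0,"tz":0.03,"rx":0,"ry":0,"rz":0,"gripper":0},{"tx":0,"ty":0,"tz":0.03,"rx":0,"ry":0,"rz":0,"gripper":0}]}'
```

```text
t: 10.88
ee_pos: [0.5983, -0.3209, 0.1318]
tool_rot: [0.001, 0.98, 0.2, 0.001]
wrist_force: [-1.5, 1.3, 6.0]
opening: 0.003
finger_force: 2.6
```

```bash
python3 -m pendant '{"moves":[{"tx":0,"ty":0,"tz":0.022,"rx":0,"ry":0,"rz":0,"gripper":0},{"tx":0,"ty":0,"tz":0.022,"rx":0,"ry":0,"rz":0,"gripper":0},{"tx":0,"ty":0,"tz":0.022,"rx":0,"ry":0,"rz":0,"gripper":0}]}'; python3 -c "
from h import *
to([*dpt(-.05,.0),.1315],-66.9)"
```

```text
t: 11.13
ee_pos: [0.5986, -0.321, 0.1317]
tool_rot: [0.001, 0.98, 0.2, 0.001]
wrist_force: [-1.6, 0.2, 7.0]
opening: -0.001
finger_force: 3.4
at [ 0.5986 -0.321   0.1317] tooly -66.9 tilt 0.14 F [-1.6  0.2  7. ] t 11.13
shift [-0.031 -2.205  0.004] rz -0.0 dir of UX in tool [4.e-04 1.e+00 2.e-03]
```

```bash
python3 -m pendant '{"moves":[{"tx":0,"ty":-0.03,"tz":0.01,"rx":0,"ry":0,"rz":0,"gripper":0},{"tx":0,"ty":-0.08,"tz":0.01,"rx":0,"ry":0,"rz":0,"gripper":0},{"tx":0,"ty":-0.14,"tz":0.01,"rx":0,"ry":0,"rz":0,"gripper":0}]}'
```

```text
t: 11.38
ee_pos: [0.5979, -0.3195, 0.1318]
tool_rot: [0.003, 0.98, 0.199, 0.002]
wrist_force: [1.0, -1.6, 5.1]
opening: 0.002
finger_force: 2.6
```

```bash
python3 -m pendant '{"moves":[{"tx":0,"ty":0,"tz":0.028,"rx":0,"ry":0,"rz":0,"gripper":0},{"tx":0,"ty":-0.02,"tz":0.028,"rx":0,"ry":0,"rz":0,"gripper":0}]}'
```

```text
t: 11.55
ee_pos: [0.5978, -0.3192, 0.1317]
tool_rot: [0.003, 0.98, 0.199, 0.002]
wrist_force: [-1.3, -3.0, 8.1]
opening: -0.001
finger_force: 3.6
```

```bash
python3 -c "
from h import *
to([*dpt(-.05,.0),.1315],-66.9)"
```

```text
at [ 0.5978 -0.3192  0.1317] tooly -67.0 tilt 0.47 F [-1.3 -3.   8.1] t 11.55
shift [-0.035 -2.139 -0.009] rz -0.002 dir of UX in tool [0.0017 1.     0.0075]
```

```bash
python3 -m pendant '{"moves":[{"tx":0,"ty":-0.06,"tz":0.004,"rx":0,"ry":0,"rz":0,"gripper":0},{"tx":0,"ty":-0.12,"tz":0.008,"rx":0,"ry":0,"rz":0,"gripper":0}]}'
```

```text
t: 11.72
ee_pos: [0.597, -0.3173, 0.1317]
tool_rot: [0.005, 0.98, 0.199, 0.003]
wrist_force: [1.4, -4.4, 6.8]
opening: 0.0
finger_force: 3.6
```

```bash
python3 -m pendant '{"moves":[{"tx":0,"ty":-0.06,"tz":0.018,"rx":0,"ry":0,"rz":0,"gripper":0},{"tx":0,"ty":-0.12,"tz":0.024,"rx":0,"ry":0,"rz":0,"gripper":0}]}'; python3 -c "
from h import *
to([*dpt(-.05,.0),.1315],-66.9)
im=r.get_image('top').astype(int); g=(im[...,1]>im[...,0]+25)&(im[...,1]>im[...,2]+8)
print([ (np.round(ray(d['location'],r.get_calibration('top'),.13),3),round(d['score'],2)) for d in r.recognise('top','coaster_1')])
a=im[190:310,370:530,::-1]; b=r.get_image('side')[140:260,300:460,::-1]
cv2.imwrite('pics/p4.png',cv2.resize(np.hstack([a,b]).astype(np.uint8),(800,300)))"
```

```text
t: 11.88
ee_pos: [0.596, -0.314, 0.1317]
tool_rot: [0.005, 0.98, 0.199, 0.004]
wrist_force: [1.8, -3.8, 8.4]
opening: 0.001
finger_force: 4.6
at [ 0.596  -0.314   0.1317] tooly -67.1 tilt 0.7 F [ 1.8 -3.8  8.4] t 11.88
shift [-0.048 -1.958 -0.015] rz -0.003 dir of UX in tool [0.0026 0.9999 0.0111]
[(array([ 0.58, -0.28,  0.13]), 0.86), (array([ 0.737, -0.276,  0.13 ]), 0.21)]
```

View pics/p4.png

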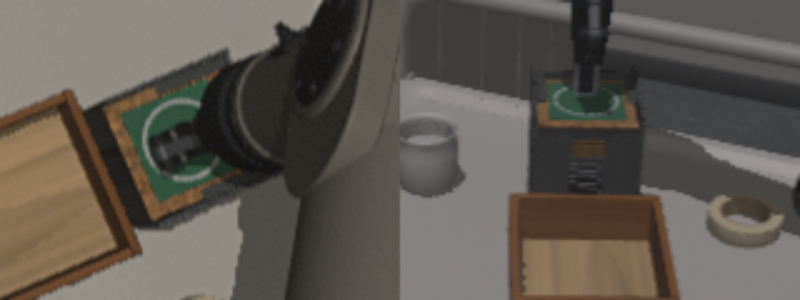

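```bash
python3 -c "
from h import *
k=r.get_calibration('top')
f=lambda p:((proj(p,k)[0]-[370,190])*2.5).round()
print('tcp',f(r.get_obs()['ee_pos']))
for s in(0,-.006): print(s,f([*dpt(s,0),.1315]),'frontedge',f([*dpt(s-.046,0),.13]),'face front',f([*dpt(s-.036,0),.1315]))
print('mouth',f([*dpt(-.0515,0),.125]))"
```

```text
tcp [201. 129.]
0 [191. 134.] frontedge [135. 158.] face front [148. 153.]
-0.006 [184. 138.] frontedge [128. 161.] face front [141. 156.]
mouth [127. 161.]
```

The ring centre at crop (183,137) projects to 6 mm forward, so the coaster is following the finger. I keep pulling.

```bash
python3 -m pendant '{"moves":[{"tx":0,"ty":-0.06,"tz":0.0,"rx":0,"ry":0,"rz":0,"gripper":0},{"tx":0,"ty":-0.12,"tz":0.003,"rx":0,"ry":0,"rz":0,"gripper":0},{"tx":0,"ty":-0.18,"tz":0.006,"rx":0,"ry":0,"rz":0,"gripper":0}]}'
```

```text
t: 12.28
ee_pos: [0.5941, -0.3091, 0.1317]
tool_rot: [0.005, 0.98, 0.199, 0.004]
wrist_force: [1.6, -3.9, 10.5]
opening: 0.002
finger_force: 4.7
```

```bash
python3 -m pendant '{"moves":[{"tx":0,"ty":-0.04,"tz":-0.022,"rx":0,"ry":0,"rz":0,"gripper":0},{"tx":0,"ty":-0.1,"tz":-0.022,"rx":0,"ry":0,"rz":0,"gripper":0}]}'
```

```text
t: 12.45
ee_pos: [0.5927, -0.3061, 0.1317]
tool_rot: [0.005, 0.98, 0.199, 0.004]
wrist_force: [2.1, -4.3, 7.9]
opening: 0.003
finger_force: 3.7
```

```bash
python3 -m pendant '{"moves":[{"tx":0,"ty":-0.06,"tz":0.0,"rx":0,"ry":0,"rz":0,"gripper":0},{"tx":0,"ty":-0.12,"tz":0,"rx":0,"ry":0,"rz":0,"gripper":0},{"tx":0,"ty":-0.18,"tz":0,"rx":0,"ry":0,"rz":0,"gripper":0}]}'
```

```text
t: 12.7
ee_pos: [0.5906, -0.3012, 0.1317]
tool_rot: [0.005, 0.98, 0.199, 0.003]
wrist_force: [2.1, -4.0, 7.9]
opening: -0.003
finger_force: 3.7
```

```bash
python3 -m pendant '{"moves":[{"tx":0,"ty":-0.06,"tz":0.0,"rx":0,"ry":0,"rz":0,"gripper":0},{"tx":0,"ty":-0.12,"tz":0,"rx":0,"ry":0,"rz":0,"gripper":0},{"tx":0,"ty":-0.18,"tz":0,"rx":0,"ry":0,"rz":0,"gripper":0},{"tx":0,"ty":-0.24,"tz":0,"rx":0,"ry":0,"rz":0,"gripper":0}]}'
```

```text
t: 13.03
ee_pos: [0.5878, -0.2946, 0.1317]
tool_rot: [0.005, 0.98, 0.199, 0.003]
wrist_force: [1.6, -4.9, 7.0]
opening: 0.001
finger_force: 3.7
```

```bash
python3 -m pendant '{"moves":[{"tx":0,"ty":-0.06,"tz":0.004,"rx":0,"ry":0,"rz":0,"gripper":0},{"tx":0,"ty":-0.12,"tz":0.006,"rx":0,"ry":0,"rz":0,"gripper":0},{"tx":0,"ty":-0.18,"tz":0.006,"rx":0,"ry":0,"rz":0,"gripper":0},{"tx":0,"ty":-0.24,"tz":0.006,"rx":0,"ry":0,"rz":0,"gripper":0}]}'
```

```text
t: 13.37
ee_pos: [0.5851, -0.288, 0.1317]
tool_rot: [0.005, 0.98, 0.199, 0.004]
wrist_force: [2.1, -4.0, 9.4]
opening: 0.001
finger_force: 4.0
```

```bash
python3 -m pendant '{"moves":[{"tx":0,"ty":-0.06,"tz":-0.006,"rx":0,"ry":0,"rz":0,"gripper":0},{"tx":0,"ty":-0.12,"tz":-0.006,"rx":0,"ry":0,"rz":0,"gripper":0},{"tx":0,"ty":-0.18,"tz":-0.006,"rx":0,"ry":0,"rz":0,"gripper":0},{"tx":0,"ty":-0.24,"tz":-0.006,"rx":0,"ry":0,"rz":0,"gripper":0}]}'; python3 -c "
from h import *
a=r.get_image('top')[190:310,370:530,::-1]; b=r.get_image('side')[140:260,300:460,::-1]
cv2.imwrite('pics/p5.png',cv2.resize(np.hstack([a,b]).astype(np.uint8),(800,300)))"
```

```text
t: 13.7
ee_pos: [0.5822, -0.2813, 0.1317]
tool_rot: [0.005, 0.98, 0.199, 0.004]
wrist_force: [1.1, -3.8, 7.3]
opening: -0.001
finger_force: 3.8
```

View pics/p5.png

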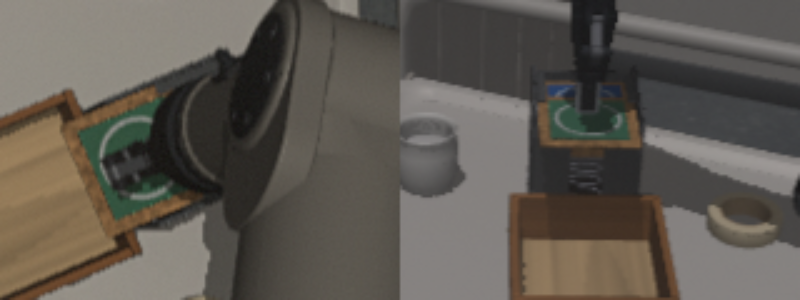

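The coaster is out about 43 mm, blue shows behind it, and it is straight. Continue.

```bash
python3 -m pendant '{"moves":[{"tx":0,"ty":-0.06,"tz":0.004,"rx":0,"ry":0,"rz":0,"gripper":0},{"tx":0,"ty":-0.12,"tz":0.004,"rx":0,"ry":0,"rz":0,"gripper":0},{"tx":0,"ty":-0.18,"tz":0.004,"rx":0,"ry":0,"rz":0,"gripper":0},{"tx":0,"ty":-0.24,"tz":0.004,"rx":0,"ry":0,"rz":0,"gripper":0}]}'
```

```text
t: 14.13
ee_pos: [0.5795, -0.2746, 0.1316]
tool_rot: [0.005, 0.98, 0.199, 0.004]
wrist_force: [1.6, -4.1, 7.8]
opening: -0.002
finger_force: 3.9
```

```bash
python3 -m pendant '{"moves":[{"tx":0,"ty":-0.06,"tz":0,"rx":0,"ry":0,"rz":0,"gripper":0},{"tx":0,"ty":-0.12,"tz":0,"rx":0,"ry":0,"rz":0,"gripper":0},{"tx":0,"ty":-0.18,"tz":0,"rx":0,"ry":0,"rz":0,"gripper":0},{"tx":0,"ty":-0.24,"tz":0,"rx":0,"ry":0,"rz":0,"gripper":0}]}'
```

```text
t: 14.47
ee_pos: [0.5766, -0.2677, 0.1316]
tool_rot: [0.004, 0.98, 0.199, 0.004]
wrist_force: [0.2, -2.7, 10.5]
opening: 0.006
finger_force: 5.5
```

```bash
python3 -m pendant '{"moves":[{"tx":0,"ty":-0.05,"tz":-0.025,"rx":0,"ry":0,"rz":0,"gripper":0},{"tx":0,"ty":-0.1,"tz":-0.025,"rx":0,"ry":0,"rz":0,"gripper":0}]}'
```

```text
t: 14.63
ee_pos: [0.575, -0.2628, 0.1325]
tool_rot: [0.003, 0.98, 0.2, 0.003]
wrist_force: [-0.7, 0.0, 9.4]
opening: 0.0
finger_force: 5.1
```

```bash
python3 -m pendant '{"moves":[{"tx":0,"ty":-0.04,"tz":-0.3,"rx":0,"ry":0,"rz":0,"gripper":0},{"tx":0,"ty":0,"tz":-1.0,"rx":0,"ry":0,"rz":0,"gripper":0},{"tx":0,"ty":0.4,"tz":-1.3,"rx":0,"ry":0,"rz":0,"gripper":0},{"tx":0,"ty":0.8,"tz":-1.3,"rx":0,"ry":0,"rz":0,"gripper":0},{"tx":0,"ty":0.8,"tz":-1.3,"rx":0,"ry":0,"rz":0,"gripper":0}]}'; python3 -c "
from h import *
to([*dpt(.014,.0),.138],-66.9)
a=r.get_image('top')[190:310,370:530,::-1]; b=r.get_image('side')[140:260,300:460,::-1]
cv2.imwrite('pics/p6.png',cv2.resize(np.hstack([a,b]).astype(np.uint8),(800,300)))"
```

```text
t: 15.05
ee_pos: [0.5823, -0.2864, 0.1683]
tool_rot: [0.002, 0.98, 0.199, 0.0]
wrist_force: [-0.9, -1.3, -0.6]
opening: -0.002
finger_force: 0.0
at [ 0.5823 -0.2864  0.1683] tooly -67.1 tilt 0.2 F [-0.9 -1.3 -0.6] t 15.05
shift [0.019 1.198 1.014] rz -0.003 dir of UX in tool [0.0035 1.     0.0034]
```

View pics/p6.png

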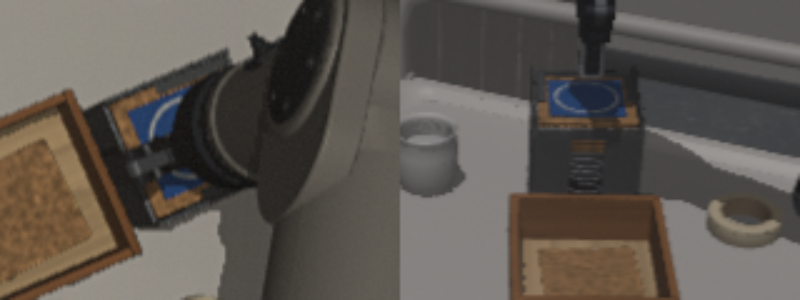

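Coaster 1 has dropped into the caddy (cork up), and the blue one is at the lips. Same procedure for it.

```bash
python3 -m pendant '{"moves":[{"tx":0.02,"ty":1.2,"tz":0.2,"rx":0,"ry":0,"rz":0,"gripper":0},{"tx":0.02,"ty":1.25,"tz":0.5,"rx":0,"ry":0,"rz":0,"gripper":0},{"tx":0.02,"ty":1.25,"tz":0.8,"rx":0,"ry":0,"rz":0,"gripper":0},{"tx":0.02,"ty":1.25,"tz":1.0,"rx":0,"ry":0,"rz":0,"gripper":0},{"tx":0.02,"ty":1.25,"tz":1.0,"rx":0,"ry":0,"rz":0,"gripper":0},{"tx":0.02,"ty":1.25,"tz":1.0,"rx":0,"ry":0,"rz":0,"gripper":0},{"tx":0.02,"ty":1.25,"tz":1.0,"rx":0,"ry":0,"rz":0,"gripper":0}]}'; python3 -c "
from h import *
to([*dpt(.015,.0),.1318],-66.9)"
```

```text
t: 15.73
ee_pos: [0.5976, -0.3163, 0.1384]
tool_rot: [-0.0, 0.98, 0.201, 0.0]
wrist_force: [0.2, 0.0, -0.2]
opening: 0.001
finger_force: 0.0
at [ 0.5976 -0.3163  0.1384] tooly -66.8 tilt 0.06 F [ 0.2  0.  -0.2] t 15.73
shift [-0.064  0.118  0.22 ] rz 0.001 dir of UX in tool [-1.2e-03  1.0e+00  2.0e-04]
```

```bash
python3 -m pendant '{"moves":[{"tx":-0.06,"ty":0.1,"tz":0.1,"rx":0,"ry":0,"rz":0,"gripper":0},{"tx":-0.06,"ty":0.13,"tz":0.18,"rx":0,"ry":0,"rz":0,"gripper":0},{"tx":-0.06,"ty":0.13,"tz":0.22,"rx":0,"ry":0,"rz":0,"gripper":0},{"tx":-0.06,"ty":0.13,"tz":0.25,"rx":0,"ry":0,"rz":0,"gripper":0},{"tx":-0.06,"ty":0.13,"tz":0.25,"rx":0,"ry":0,"rz":0,"gripper":0}]}'; python3 -m pendant '{"moves":[{"tx":0,"ty":0,"tz":0.02,"rx":0,"ry":0,"rz":0,"gripper":0},{"tx":0,"ty":0,"tz":0.02,"rx":0,"ry":0,"rz":0,"gripper":0}]}'
```

```text
t: 16.15
ee_pos: [0.5972, -0.3227, 0.1318]
tool_rot: [0.001, 0.98, 0.2, 0.0]
wrist_force: [-1.8, 0.2, 4.1]
opening: 0.005
finger_force: 2.4
t: 16.32
ee_pos: [0.5975, -0.3227, 0.1317]
tool_rot: [0.001, 0.98, 0.2, 0.001]
wrist_force: [-1.4, -0.9, 6.7]
opening: -0.002
finger_force: 3.2
```

```bash
python3 -m pendant '{"moves":[{"tx":0,"ty":0,"tz":0.013,"rx":0,"ry":0,"rz":0,"gripper":0},{"tx":0,"ty":-0.03,"tz":0.016,"rx":0,"ry":0,"rz":0,"gripper":0},{"tx":0,"ty":-0.08,"tz":0.025,"rx":0,"ry":0,"rz":0,"gripper":0},{"tx":0,"ty":-0.14,"tz":0.035,"rx":0,"ry":0,"rz":0,"gripper":0}]}'
```

```text
t: 16.65
ee_pos: [0.5973, -0.3217, 0.1317]
tool_rot: [0.004, 0.98, 0.199, 0.003]
wrist_force: [1.6, -4.2, 6.5]
opening: 0.0
finger_force: 3.3
```

```bash
python3 -m pendant '{"moves":[{"tx":0,"ty":-0.06,"tz":0.016,"rx":0,"ry":0,"rz":0,"gripper":0},{"tx":0,"ty":-0.12,"tz":0.018,"rx":0,"ry":0,"rz":0,"gripper":0}]}'
```

```text
t: 16.82
ee_pos: [0.5964, -0.3189, 0.1317]
tool_rot: [0.005, 0.98, 0.199, 0.003]
wrist_force: [1.5, -3.9, 7.9]
opening: 0.0
finger_force: 3.6
```

```bash
python3 -m pendant '{"moves":[{"tx":0,"ty":-0.06,"tz":0,"rx":0,"ry":0,"rz":0,"gripper":0},{"tx":0,"ty":-0.12,"tz":0,"rx":0,"ry":0,"rz":0,"gripper":0},{"tx":0,"ty":-0.18,"tz":0,"rx":0,"ry":0,"rz":0,"gripper":0}]}'
```

```text
t: 17.07
ee_pos: [0.5943, -0.3139, 0.1317]
tool_rot: [0.005, 0.98, 0.199, 0.003]
wrist_force: [2.1, -4.8, 6.7]
opening: -0.002
finger_force: 3.5
```

```bash
python3 -m pendant '{"moves":[{"tx":0,"ty":-0.06,"tz":0.008,"rx":0,"ry":0,"rz":0,"gripper":0},{"tx":0,"ty":-0.12,"tz":0.01,"rx":0,"ry":0,"rz":0,"gripper":0},{"tx":0,"ty":-0.18,"tz":0.01,"rx":0,"ry":0,"rz":0,"gripper":0},{"tx":0,"ty":-0.24,"tz":0.01,"rx":0,"ry":0,"rz":0,"gripper":0}]}'; python3 -c "
from h import *
k=r.get_calibration('top');im=r.get_image('top')
d=r.recognise('top','coaster_2');print([(np.round(ray(q['location'],k,.1315),3),round(q['score'],2)) for q in d]); to([*dpt(-.0447,0),.1317])"
```

```text
t: 17.4
ee_pos: [0.5917, -0.3074, 0.1317]
tool_rot: [0.005, 0.98, 0.199, 0.003]
wrist_force: [1.7, -3.9, 7.3]
opening: 0.006
finger_force: 4.0
[(array([ 0.537, -0.177,  0.131]), 0.67), (array([ 0.579, -0.268,  0.131]), 0.62)]
at [ 0.5915 -0.3069  0.1317] tooly -67.0 tilt 0.63 F [ 1.  -4.1  8.7] t 17.5
shift [-0.    -1.504 -0.015] rz None dir of UX in tool [0.0025 0.9999 0.0101]
```

```bash
python3 -m pendant '{"moves":[{"tx":0,"ty":-0.06,"tz":0,"rx":0,"ry":0,"rz":0,"gripper":0},{"tx":0,"ty":-0.12,"tz":0,"rx":0,"ry":0,"rz":0,"gripper":0},{"tx":0,"ty":-0.18,"tz":0,"rx":0,"ry":0,"rz":0,"gripper":0},{"tx":0,"ty":-0.24,"tz":0,"rx":0,"ry":0,"rz":0,"gripper":0}]}'
```

```text
t: 17.83
ee_pos: [0.5888, -0.3009, 0.1317]
tool_rot: [0.005, 0.98, 0.199, 0.003]
wrist_force: [1.2, -4.7, 7.6]
opening: -0.0
finger_force: 4.0
```

```bash
python3 -m pendant '{"moves":[{"tx":0,"ty":-0.06,"tz":0,"rx":0,"ry":0,"rz":0,"gripper":0},{"tx":0,"ty":-0.12,"tz":0,"rx":0,"ry":0,"rz":0,"gripper":0},{"tx":0,"ty":-0.18,"tz":0,"rx":0,"ry":0,"rz":0,"gripper":0},{"tx":0,"ty":-0.24,"tz":0,"rx":0,"ry":0,"rz":0,"gripper":0}]}'
```

```text
t: 18.17
ee_pos: [0.586, -0.2943, 0.1317]
tool_rot: [0.005, 0.98, 0.199, 0.003]
wrist_force: [0.8, -4.6, 8.6]
opening: -0.001
finger_force: 4.0
```

```bash
python3 -m pendant '{"moves":[{"tx":0,"ty":-0.06,"tz":0,"rx":0,"ry":0,"rz":0,"gripper":0},{"tx":0,"ty":-0.12,"tz":0,"rx":0,"ry":0,"rz":0,"gripper":0},{"tx":0,"ty":-0.18,"tz":0,"rx":0,"ry":0,"rz":0,"gripper":0},{"tx":0,"ty":-0.24,"tz":0,"rx":0,"ry":0,"rz":0,"gripper":0}]}'
```

```text
t: 18.5
ee_pos: [0.5832, -0.2876, 0.1317]
tool_rot: [0.005, 0.98, 0.199, 0.003]
wrist_force: [1.2, -4.0, 8.4]
opening: 0.002
finger_force: 4.1
```

```bash
python3 -m pendant '{"moves":[{"tx":0,"ty":-0.06,"tz":0,"rx":0,"ry":0,"rz":0,"gripper":0},{"tx":0,"ty":-0.12,"tz":-0.003,"rx":0,"ry":0,"rz":0,"gripper":0},{"tx":0,"ty":-0.18,"tz":-0.003,"rx":0,"ry":0,"rz":0,"gripper":0},{"tx":0,"ty":-0.24,"tz":-0.003,"rx":0,"ry":0,"rz":0,"gripper":0}]}'; python3 -c "
from h import *
to([*dpt(-.0447,0),.1317])
a=r.get_image('top')[190:310,370:530,::-1]; b=r.get_image('side')[140:260,300:460,::-1]
cv2.imwrite('pics/p7.png',cv2.resize(np.hstack([a,b]).astype(np.uint8),(800,300)))"
```

```text
t: 18.83
ee_pos: [0.5804, -0.281, 0.1317]
tool_rot: [0.005, 0.98, 0.199, 0.003]
wrist_force: [0.8, -3.6, 8.2]
opening: -0.001
finger_force: 4.0
at [ 0.5804 -0.281   0.1317] tooly -67.1 tilt 0.67 F [ 0.8 -3.6  8.2] t 18.83
shift [ 0.003 -0.564 -0.006] rz None dir of UX in tool [0.0029 0.9999 0.0107]
```

View pics/p7.png

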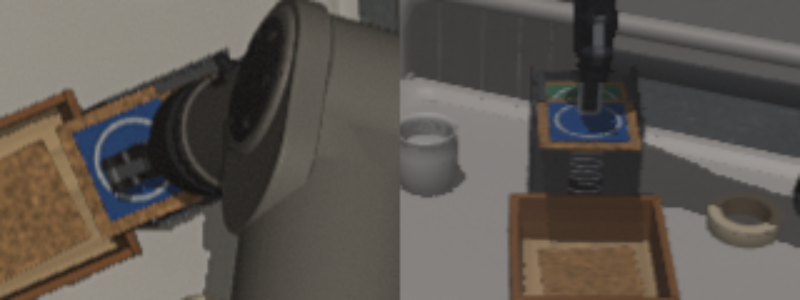

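The blue coaster is out about 45 mm and straight. Continue.

```bash
python3 -m pendant '{"moves":[{"tx":0,"ty":-0.06,"tz":0,"rx":0,"ry":0,"rz":0,"gripper":0},{"tx":0,"ty":-0.12,"tz":0,"rx":0,"ry":0,"rz":0,"gripper":0},{"tx":0,"ty":-0.18,"tz":0,"rx":0,"ry":0,"rz":0,"gripper":0},{"tx":0,"ty":-0.24,"tz":0,"rx":0,"ry":0,"rz":0,"gripper":0}]}'
```

```text
t: 19.27
ee_pos: [0.5775, -0.2742, 0.1316]
tool_rot: [0.005, 0.98, 0.199, 0.003]
wrist_force: [0.2, -3.6, 8.3]
opening: 0.002
finger_force: 4.1
```

```bash
python3 -m pendant '{"moves":[{"tx":0,"ty":-0.06,"tz":-0.003,"rx":0,"ry":0,"rz":0,"gripper":0},{"tx":0,"ty":-0.12,"tz":-0.006,"rx":0,"ry":0,"rz":0,"gripper":0},{"tx":0,"ty":-0.16,"tz":-0.01,"rx":0,"ry":0,"rz":0,"gripper":0}]}'
```

```text
t: 19.52
ee_pos: [0.5753, -0.2688, 0.1323]
tool_rot: [0.004, 0.98, 0.199, 0.003]
wrist_force: [-1.3, -2.1, 10.3]
opening: -0.003
finger_force: 5.1
```

```bash
python3 -m pendant '{"moves":[{"tx":0,"ty":-0.06,"tz":-0.025,"rx":0,"ry":0,"rz":0,"gripper":0},{"tx":0,"ty":-0.12,"tz":-0.025,"rx":0,"ry":0,"rz":0,"gripper":0}]}'
```

```text
t: 19.68
ee_pos: [0.5735, -0.2647, 0.1328]
tool_rot: [0.003, 0.98, 0.199, 0.002]
wrist_force: [-0.5, -1.1, 9.6]
opening: -0.004
finger_force: 5.1
```

```bash
python3 -m pendant '{"moves":[{"tx":0,"ty":-0.04,"tz":-0.3,"rx":0,"ry":0,"rz":0,"gripper":0},{"tx":0,"ty":0,"tz":-1.0,"rx":0,"ry":0,"rz":0,"gripper":0},{"tx":0,"ty":0,"tz":-2.0,"rx":0,"ry":0,"rz":0,"gripper":0},{"tx":-1,"ty":0,"tz":-3,"rx":0,"ry":0,"rz":0,"gripper":0},{"tx":-2.2,"ty":0,"tz":-3,"rx":0,"ry":0,"rz":0,"gripper":0},{"tx":-3.4,"ty":0,"tz":-3,"rx":0,"ry":0,"rz":0,"gripper":0},{"tx":-4.4,"ty":0,"tz":-3,"rx":0,"ry":0,"rz":0,"gripper":0},{"tx":-4.4,"ty":0,"tz":-3,"rx":0,"ry":0,"rz":0,"gripper":0}]}'; python3 -c "
from h import *
to([*dpt(.014,.0),.138],-66.9)
o=look(['top','side'],'caddy');print(fit(o[1:],DIM['caddy'],[.5379,-.181,-1.167]))
a=r.get_image('top')[150:350,250:510,::-1]; b=r.get_image('side')[140:340,260:520,::-1]
cv2.imwrite('pics/p8.png',cv2.resize(np.hstack([a,b]).astype(np.uint8),(800,308)))"
```

```text
t: 20.35
ee_pos: [0.443, -0.3193, 0.219]
tool_rot: [0.001, 0.981, 0.195, -0.003]
wrist_force: [-1.0, -1.4, -1.0]
opening: -0.004
finger_force: 0.0
at [ 0.443  -0.3193  0.219 ] tooly -67.5 tilt 0.43 F [-1.  -1.4 -1. ] t 20.35
shift [4.76  1.96  2.666] rz -0.011 dir of UX in tool [0.011  0.9999 0.0012]
top caddy score 0.69 4029
side caddy score 0.82 3006
(array([ 0.53806933, -0.18203586, -1.16828222]), np.float64(0.3883275116433799))
```

View pics/p8.png

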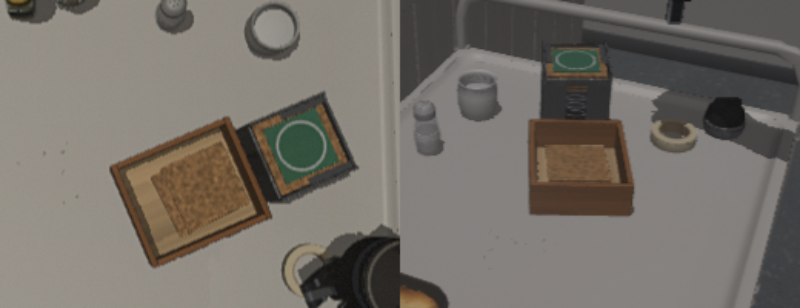

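Both coasters lie in the caddy. The third (green) is still at its original spot (px 446,245), and the caddy is flush against the dispenser with the arm clear.

```bash
python3 -c "
from rig import r
print(r.finish_job())"
```

```text
the job is handed in; nothing more can be done
None
```

The job is handed in: two coasters were slid out one at a time into the caddy, which stands squarely against the dispenser; the third coaster stayed in and nothing else visibly moved, though the press read up to about 10.5 N a few times (9 N asked) without jamming.

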